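# Set the guarded fan dial

## Task

The fume extractor's fan dial sits under a clear flip-up guard on the blue sloping control desk. Swing the guard all the way back by its orange tongue until it stays up by itself on its rests, then turn the dial so that its white pointer lines up with the yellow mark. Leave the guard standing open so the setting can be checked, and do not shift the yellow mark or the things lying around the desk.

Things in the scene. Friction and masses are not known exactly. Their poses are not given: they have to be found in the camera images.
- desk: Blue control desk, fixed: 235 mm deep (x), 220 mm wide (y), front edge 95 mm high, then a panel sloping up at 28 degrees to the hinge, 180 mm above the table, and a flat rear deck 174 mm high. Origin under its centre, on the table; the panel faces its -x, the robot's side.
- hinge_line (a point): Middle of the guard's hinge, on the panel's surface at its top edge, 43 mm towards the desk's +x from its origin; fixed. The axes are the panel's: x up the slope, y along the hinge, z square out of the panel (28 degrees from vertical, leaning to the robot's side).
- guard (a joint): Opening angle of the guard in rad about the hinge_line y axis: 0 shut on the panel, 2.0 right back on its stop, the free end up. It swings freely: let go below about 1.4 rad it falls shut, above about 1.7 rad it falls back to the stop and stays.
- hood_top (a point): Centre of the top face of the guard's clear hood, x -60, z 57 mm in the hinge_line frame when shut. Guard about 0.13 kg: 120 mm long from the hinge down the slope, 116 mm wide, 57 mm high off the panel, 3 mm walls, open underneath and at the hinge end. Turns with the guard; axes as hinge_line when shut.
- tongue (a point): Grip point of the orange tongue that sticks straight out of the hood's free end, level with its top: 46 mm long, 14 mm wide (along the hinge), 12 mm thick. On its middle line, 30 mm out from the hood; with the guard shut at x -150, z 51 mm in the hinge_line frame. Turns with the guard; pinched across its width it can pivot in the fingers.
- dial (a joint): Angle of the dial in rad about the panel's normal, growing clockwise as seen facing the panel; 0 when the white pointer points straight up the slope; stops at -1.4 and 1.4. It needs about 0.04 N m and stays where it is left.
- dial_grip (a point): Grip point of the black dial, on its axis: x -62, y 0, z 30 mm in the hinge_line frame. On a round skirt (54 mm diameter, up to 13 mm off the panel) stands a bar 46 mm long, 14 mm wide, up to 43 mm off the panel; a white pointer stripe marks one half of the bar. x points along the bar to the pointer end, y across it, z out of the panel.
- mark (a joint): Angle of the yellow mark in rad, counted as the dial's: the pointer is on the mark when both are equal. The mark is a 16 by 9 mm yellow bar on a flat grey ring (90 mm diameter, 3 mm thick) around the dial; the ring is stiff (0.4 N m) and is to be left alone.
- mark_point (a point): Middle of the yellow mark, 37 mm from the dial's axis; x points outwards from the dial's axis through the mark, z out of the panel.
- flask: Bystander: black drinking flask, 72 mm diameter, 207 mm high with its loop, upright; origin at the centre of its foot.
- meter: Bystander: yellow multimeter lying flat, 150 x 75 x 38 mm; origin at the centre of its underside.
- gear: Bystander: grey printed gear lying flat, 68 mm across, 16 mm thick; origin at the centre of its underside.
- driver: Bystander: screwdriver with a blue handle, 170 mm long, 26 mm thick, lying along its x axis; origin under its middle, on the table.

How it is judged:
By the outcome, as a careful person would: the job done as asked, in the order asked, and still so for the second after the job is handed in, with the robot touching nothing.
It also fails if it takes over 48 s, if anything falls off the work surface, if the arm or the gripper's body presses on something with over 40 N, if the wrist force passes 120 N, or if a joint passes its speed limit or range.

## Robot

A 6-joint arm with a two-finger parallel gripper is mounted at the origin on the work surface. World frame = base frame: x ahead of the robot, y to its left, z up, the work surface at z = 0. Lengths are in m, angles in degrees, forces in N, time in s.
With the tool pointing down it reaches from about 0.3 to 0.75 m from the base axis. Payload 8.5 kg.
Tool frame: the origin (TCP) lies midway between the tips of the shut fingers; the grasp point (between the pads) lies 19 mm behind it; y points along the fingers, x is the direction in which the jaws open and shut, and the axes are right-handed (so a half turn about y gives the same grasp; the last joint's range is limited). The gripper opens to 85 mm and grips with 20 to 120 N. Pads are 22 mm wide; open, the fingers measure 114 mm over their backs; the gripper's body (76 mm by 85 mm) begins 54 mm behind the grasp point. The pads swing forward as they close: fully open they stand 13 mm farther back than shut.
Start: joints at [51.606, 21.807, 74.336, -0, 83.858, -12.336], TCP at [0.242, 0.494, 0.231] pointing down, gripper open.
Joint ranges: [-178.18, 178.18], [-50.72, 133.34], [12.68, 142.11], [-81.47, 261.47], [9.98, 163.14], [-165.26, 165.26]. Speed limits (degrees/s): [136.94, 136.94, 180, 180, 180, 180].

## Interface

Orientations are given as a 3x3 rotation matrix whose columns are the frame's x, y, z axes.
In Python, from rig import env gives the robot as it stands.
- The arm moves only by the tool carry_out, never from a script. Its argument "plan" is a list of rows, each a list of 3 entries, a list of its own where there are three numbers: the shift along the tool's x, y, z in m, then the turn, a rotation vector about the tool's x, y, z in degrees, then the finger opening in m, from 0 to 0.0854. In form: [[[dx, dy, dz], [ax, ay, az], jaw], ...]. A call has 1 to 8 rows; each row shifts and turns the commanded pose from where the row before left it, along the tool's axes as they then stand; what a row does not reach is not made up. A row lasts 1/8 s, in which the tool goes at most 62.5 mm and 10.7 degrees, less where a joint would pass 70% of its speed; a pose out of reach is approached as far as the arm can. A call is refused whole if a number of a shift passes 0.0625 or a number of a turn 10.7, either way. A call with a gripper value outside its range is refused whole. The fingers move at their own pace and stop on an object; "force" is the grip in N (left out, the last holds). Time passes only in rows, so rows that do not move let the fingers close. It gives the time, the measured TCP pose, the force and the opening at its end, in the units of the state.
- env.observe(): the state, without advancing time (a new reading comes with each control period).
- env.get_image(name): name is "side" or "top" or "wrist"; returns a dict with "image" (400x640x3 uint8, red, green, blue), "vfov" (degrees; the focal length in pixels is half the picture's height over the tangent of half this angle, whatever the lens; pixels are square), "cx", "cy" (the principal point, pixels), "rvec" (rotation vector, rad) and "tvec" (3), from world to camera coordinates, as OpenCV has them; the wrist camera has in their place "tool_from_camera" (4x4, takes a point from camera to tool coordinates, whose origin is the TCP and whose axes are the tool frame's). Camera axes: x right, y down, z forward; pixel columns grow to the right and rows downward; lengths in m; the calibration is good to about 2 mm. A picture is of the moment at which its call begins: read the wrist's pose just before it. There is no depth.
- env.close_job(): hands the job in, once; it reports no verdict.
Trained networks look in a picture, given as the dict that the camera call returned (one of the last four; its "shot" number tells which), for a name from the list of things; names that differ only in an ending like _2 or _b are one class to them, and where a whole thing is asked for, a point or a joint stands for the part that bears it (a point fixed in the world has none). Each returns a list of dicts, best first, with "conf" (0 to 1); they miss things now and then, are a little off and sometimes report something else, mostly with a low value. They report only what shows in the picture. A call takes as long as a camera call.
- env.outline_of(target, picture): "mask" (400x640 bool, what is visible of it) and "pixel" ([row, column] in pixels, amid what is visible of it).
The state is a dict: "time_s": time; "q": joint angles; "qvel": joint speeds; "joint_efforts": joint torques, N m; "position": TCP position; "tool_rot": TCP orientation; "ft_force": force on the tool from outside, world axes, zero at the start; "wrist_torque": the same for the moment, N m; "grip_width": finger opening in m.
Only numpy, scipy, OpenCV 4.12 (cv2) and the standard library are available. Lean on these libraries where they do the work, as an engineer would, in place of code of your own. Each camera call takes 0.05 s, during which the arm holds its last target.

## Working session

There is one attempt and no reset: what is moved stays moved. The work goes in short steps, Python scripts to look and compute and a tool call to move; the robot and the scene stay as the last step left them, time stands still between calls to the robot, and variables do not carry over. Pictures are saved under pics/ and viewed, and the job is handed in when it is done.

Besides the shell and the picture viewer there is one more tool, called by a JSON object that holds its "fn" and its "kwargs", one argument or row to a line. carry_out: Moves the arm, as the interface text tells. Its arguments: {"type":"object","properties":{"plan":{"type":"array","items":{"type":"array"}},"force":{"type":"number"}},"required":["plan"]}

```bash
ls; mkdir -p pics; python3 - <<'E'
from rig import env
import cv2,numpy as np
s=env.observe();print({k:np.round(v,3).tolist() for k,v in s.items()})
for n in ["side","top","wrist"]:
    p=env.get_image(n);cv2.imwrite(f"pics/{n}0.png",p["image"][:,:,::-1])
    print(n,{k:(np.round(v,4).tolist()) for k,v in p.items() if k not in("image",)})
E
```

```text
pics
{'time_s': 0.0, 'q': [51.607, 21.841, 74.385, 0.002, 83.858, -12.334], 'qvel': [-0.01, 0.106, 0.001, -0.073, 0.051, -0.094], 'joint_efforts': [0.002, -44.844, -23.129, -0.0, 0.005, 0.0], 'position': [0.241, 0.494, 0.231], 'tool_rot': [[0.439, -0.001, -0.898], [0.898, -0.001, 0.439], [-0.001, -1.0, 0.0]], 'ft_force': [-1.443, -0.137, 0.581], 'wrist_torque': [-0.005, 0.005, 0.001], 'grip_width': 0.085}
side {'vfov': 45.9761, 'cx': 316.6317, 'cy': 207.1841, 'rvec': [2.2483, -0.1856, 0.0896], 'tvec': [-0.5429, 0.1832, 1.2542], 'shot': 1}
top {'vfov': 45.8188, 'cx': 320.3037, 'cy': 197.9761, 'rvec': [2.154, -2.1249, 0.1301], 'tvec': [0.0206, 0.576, 1.3275], 'shot': 2}
wrist {'vfov': 63.9414, 'cx': 317.1951, 'cy': 197.7852, 'tool_from_camera': [[1.0, -0.0003, -0.0008, 0.0007], [0.0007, -0.3266, 0.9452, -0.1431], [-0.0006, -0.9452, -0.3266, 0.0853], [0.0, 0.0, 0.0, 1.0]], 'shot': 3}
```

View pics/side0.png

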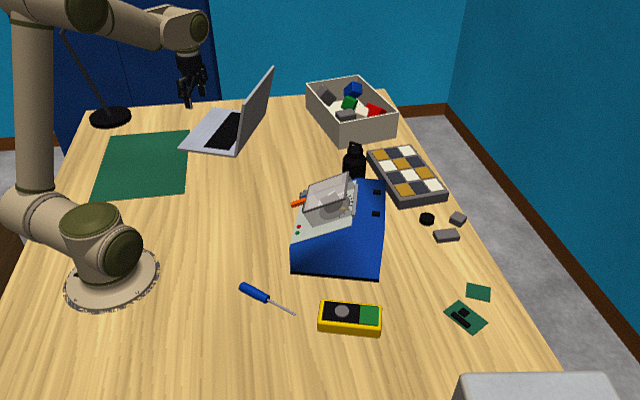

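View pics/top0.png

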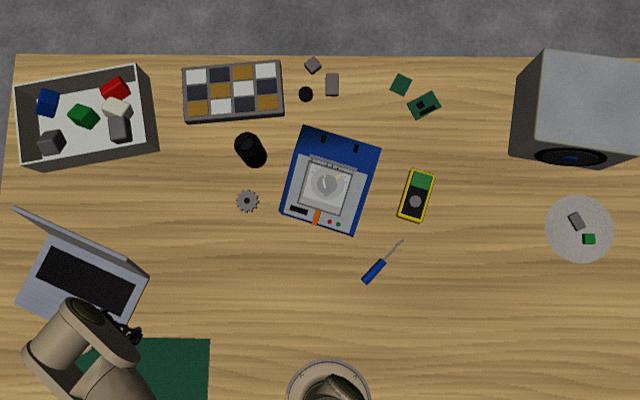

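View pics/wrist0.png

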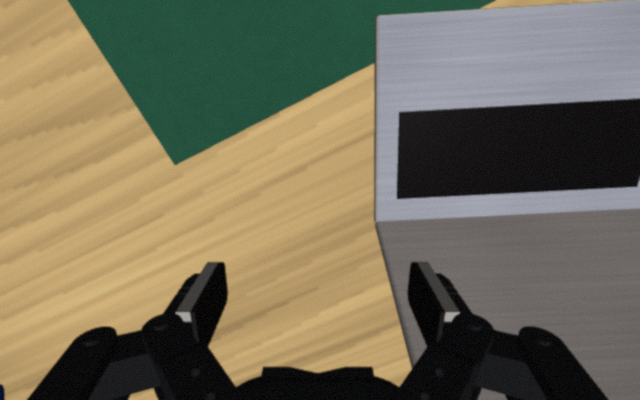

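```bash
cat > h.py <<'E'
from rig import env
import cv2,numpy as np
def K(p):
    f=200/np.tan(np.radians(p["vfov"])/2);return np.array([[f,0,p["cx"]],[0,f,p["cy"]],[0,0,1.]])
def cam(p,s=None):
    "world->cam R,t"
    if "rvec" in p: return cv2.Rodrigues(np.array(p["rvec"]))[0],np.array(p["tvec"]).ravel()
    T=np.eye(4);T[:3,:3]=s["tool_rot"];T[:3,3]=s["position"]
    W=np.linalg.inv(T@np.array(p["tool_from_camera"]));return W[:3,:3],W[:3,3]
def proj(P,p,s=None):
    R,t=cam(p,s);c=np.atleast_2d(P)@R.T+t;k=c@K(p).T;return k[:,:2]/k[:,2:]
def ray(uv,p,s=None):
    R,t=cam(p,s);d=R.T@np.linalg.inv(K(p))@[uv[0],uv[1],1];return -R.T@t,d/np.linalg.norm(d)
def onz(uv,z,p,s=None):
    o,d=ray(uv,p,s);return o+d*(z-o[2])/d[2]
def deskR(yaw): c,s=np.cos(yaw),np.sin(yaw);return np.array([[c,-s,0],[s,c,0],[0,0,1.]])
a=np.radians(28);HR=np.array([[np.cos(a),0,-np.sin(a)],[0,1,0],[np.sin(a),0,np.cos(a)]])
def hinge(d):
    "d=(x,y,yaw) -> R,o of hinge_line"
    R=deskR(d[2]);return R@HR, np.array([d[0],d[1],0])+R@[0.043,0,0.18]
def save(p,name,x0,x1,y0,y1,k,pts=()):
    im=cv2.resize(p["image"][y0:y1,x0:x1,::-1],None,fx=k,fy=k,interpolation=cv2.INTER_CUBIC)
    for u in pts: cv2.circle(im,(int((u[0]-x0+.5)*k),int((u[1]-y0+.5)*k)),2,(0,0,255),-1)
    cv2.imwrite(name,im)
E
python3 - <<'E'
from h import *
import pickle
from scipy.optimize import least_squares
P={n:env.get_image(n) for n in("top","side")}
M={}
for n,p in P.items():
    for t in("desk","tongue","mark","dial","guard","flask","gear","meter","driver"):
        o=env.outline_of(t,p)
        if o: M[n,t]=o[0]["mask"];print(n,t,round(o[0]["conf"],2),np.round(o[0]["pixel"],1),o[0]["mask"].sum())
pickle.dump((P,M),open("s0.pkl","wb"))
for n,t,z in(("top","gear",.016),("top","flask",.2),("top","meter",.038),("top","driver",.013)):
    if (n,t) in M:
        v=np.argwhere(M[n,t]);print(t,onz(v.mean(0)[::-1],z,P[n]).round(3))
save(P["top"],"pics/topc.png",270,400,110,250,5);save(P["side"],"pics/sidec.png",270,410,150,290,5)
E
```

```text
top desk 0.76 [177.7 331. ] 7536
top tongue 0.82 [185.3 323. ] 2237
top mark 0.37 [196.  416.2] 1333
top guard 0.7 [187.  323.6] 2193
top flask 0.9 [150.  251.9] 796
top gear 0.58 [201.8 247.3] 413
top meter 0.79 [195.1 416.8] 1406
top driver 0.71 [273.1 376.1] 206
side desk 0.92 [230.8 339.5] 8961
side tongue 0.78 [201.2 327.4] 2063
side guard 0.56 [201.1 327.5] 2040
side flask 0.75 [158.1 355. ] 674
side gear 0.68 [201.6 328.5] 2044
side meter 0.84 [317.2 347.3] 2142
side driver 0.67 [292.8 255.2] 328
gear [0.57  0.244 0.016]
flask [0.679 0.209 0.2  ]
meter [ 0.588 -0.247  0.038]
driver [ 0.368 -0.125  0.013]
```

View pics/topc.png

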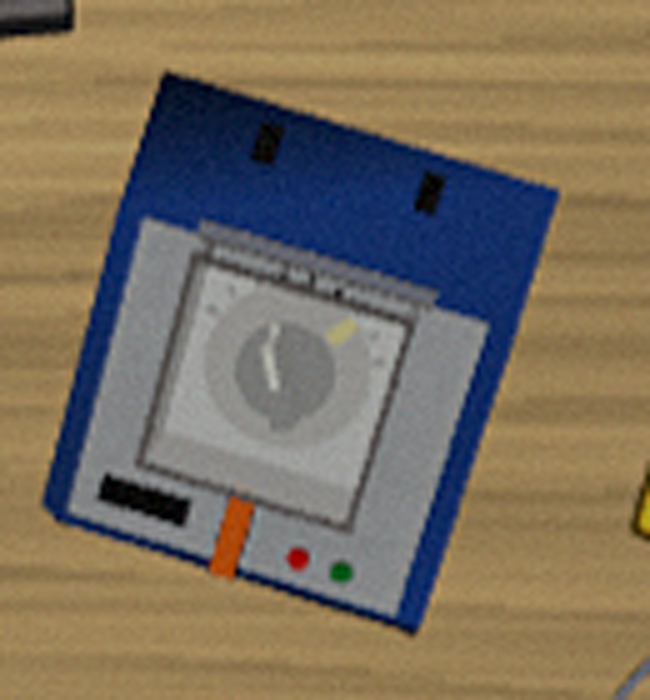

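View pics/sidec.png

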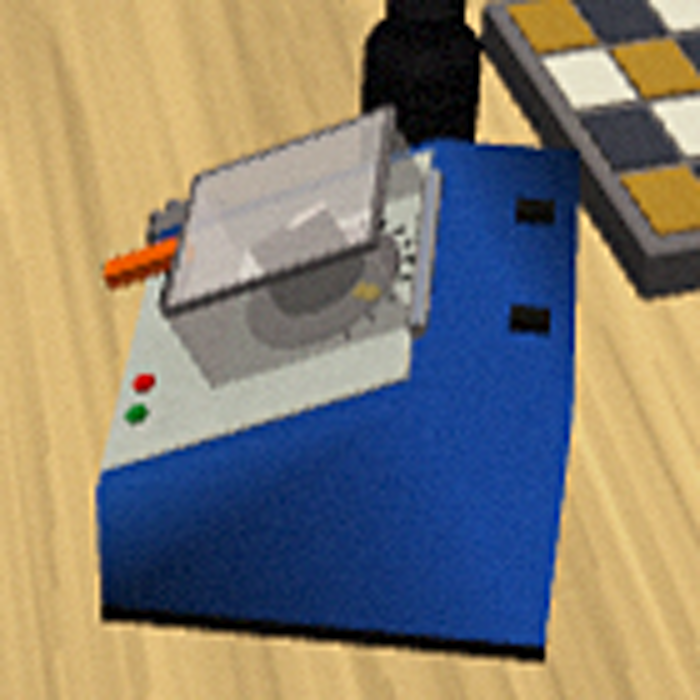

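```bash
cat > fit.py <<'E'
from h import *
import pickle
from scipy.optimize import least_squares
P,M=pickle.load(open("s0.pkl","rb"))
obs=[("top",(165,73),(.1175,.11,.174)),("top",(558,190),(.1175,-.11,.174)),("top",(415,618),(-.1175,-.11,.095)),("top",(60,515),(-.1175,.11,.095)),
("side",(545,658),(.1175,-.11,0)),("side",(102,620),(-.1175,-.11,0)),("side",(98,472),(-.1175,-.11,.095)),("side",(578,152),(.1175,.11,.174)),("side",(575,400),(.1175,-.11,.174))]
off={"top":(270,110),"side":(270,150)}
uv=np.array([np.array(o[1])/5+off[o[0]]-.5 for o in obs])
def model(d): 
    W=np.array([o[2] for o in obs])@deskR(d[2]).T+[d[0],d[1],0]
    return np.array([proj(w,P[o[0]])[0] for w,o in zip(W,obs)])
r=least_squares(lambda d:(model(d)-uv).ravel(),[.6,0.05,-.25],loss="soft_l1")
d=r.x;print(d,np.degrees(d[2]));print((model(d)-uv).round(1).tolist())
np.save("desk.npy",d)
R,o=hinge(d)
pts=[(0,0,0),(-.062,0,.043),(-.150,0,.051),(-.166,0,.051),(-.12,.058,.057),(-.12,-.058,.057),(0,.058,.057),(0,-.058,.057)]
for n in P:
    q=proj(np.array(pts)@R.T+o,P[n]);x,y=off[n];save(P[n],f"pics/fit_{n}.png",x,x+140,y,y+140,4,list(q)+list(model(d)[[i for i,ob in enumerate(obs) if ob[0]==n]]))
print("hinge",o);print(R);print("tongue",R@[-.15,0,.051]+o,"dial",R@[-.062,0,.03]+o)
a=cv2.imread("pics/fit_top.png");b=cv2.imread("pics/fit_side.png")
cv2.imwrite("pics/fit.png",cv2.resize(np.hstack([a,b]),(800,400)))
E
python3 fit.py
```

```text
[ 0.61144617  0.00579192 -0.28555641] -16.361177080802243
[[-0.8, 0.0], [0.0, 0.1], [1.5, 1.5], [-3.7, -1.3], [-0.1, -0.0], [0.4, -0.4], [-0.1, 3.6], [0.1, -1.1], [0.0, 2.5]]
hinge [ 0.65270489 -0.00632081  0.18      ]
[[ 0.84719269  0.28169137 -0.45046034]
 [-0.24871872  0.95950507  0.13224609]
 [ 0.46947156  0.          0.88294759]]
tongue [0.50265251 0.03773155 0.15460959] dial [0.58666513 0.01306713 0.17738119]
```

View pics/fit.png

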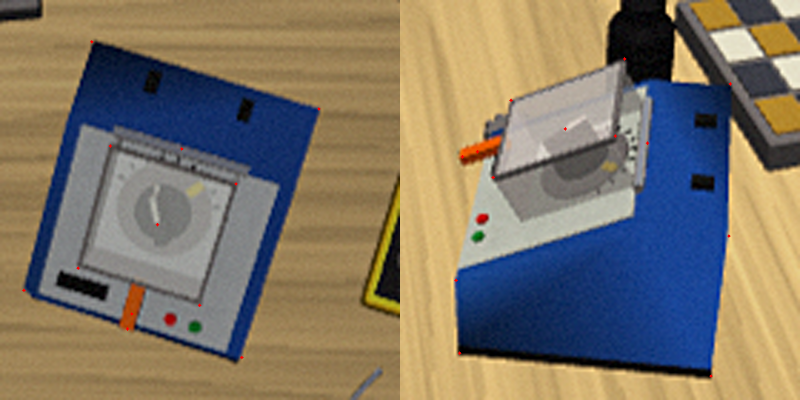

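```bash
cat >> h.py <<'E'
from scipy.spatial.transform import Rotation as Ro
def rel(Rt,pt,s=None):
    s=s or env.observe();R0=np.array(s["tool_rot"]);p0=np.array(s["position"])
    print("pos",p0.round(4),"shift in tool",(R0.T@(pt-p0)).round(4),"rotvec",Ro.from_matrix(R0.T@Rt).as_rotvec(degrees=True).round(2),"shift in target axes",(Rt.T@(pt-p0)).round(4))
def toolR(d,ang=0):
    "tool looking into panel; ang = dial angle (clockwise facing panel) of bar, tool -z along bar"
    H,o=hinge(d);R=np.stack([H[:,1],-H[:,2],-H[:,0]],1)
    return Ro.from_rotvec(-ang*H[:,2]).as_matrix()@R
E
python3 - <<'E'
from h import *
d=np.load("desk.npy");H,o=hinge(d);Rt=toolR(d);print(Rt.round(3))
rel(Rt,o+H@[-.15,0,.12])
E
```

```text
[[ 0.282  0.45  -0.847]
 [ 0.96  -0.132  0.249]
 [ 0.    -0.883 -0.469]]
pos [0.2416 0.4941 0.2314] shift in tool [-0.3007  0.0158 -0.403 ] rotvec [-27.93  -9.5   -2.37] shift in target axes [-0.3643  0.1767 -0.2986]
```

{"fn": "carry_out", "kwargs": {
  "plan": [
    [[0, -0.02, 0], [-9.3, -3.2, -0.8], 0.085],
    [[0, -0.02, 0], [-9.3, -3.2, -0.8], 0.085],
    [[0, -0.02, 0], [-9.3, -3.2, -0.8], 0.085],
    [[0, 0, 0], [0, 0, 0], 0.085]
  ],
  "force": 20
}}

```text
time_s: 1.65
position: [0.2306, 0.4979, 0.2905]
tool_rot: [[0.277, 0.451, -0.849], [0.961, -0.129, 0.245], [0.001, -0.883, -0.469]]
ft_force: [0.2, 0.5, -1.7]
grip_width: 0.085
```

```bash
python3 - <<'E'
from h import *
d=np.load("desk.npy");H,o=hinge(d);Rt=toolR(d)
rel(Rt,o+H@[-.17,0,.17])
E
```

```text
pos [0.2306 0.4979 0.2905] shift in tool [-0.3666  0.183  -0.2597] rotvec [-0.03  0.24  0.2 ] shift in target axes [-0.3649  0.1844 -0.2611]
```

{"fn": "carry_out", "kwargs": {
  "plan": [
    [[-0.045, 0.01, -0.032], [0, 0.2, 0.2], 0.085],
    [[-0.046, 0.02, -0.033], [0, 0, 0], 0.085],
    [[-0.046, 0.024, -0.033], [0, 0, 0], 0.085],
    [[-0.046, 0.024, -0.033], [0, 0, 0], 0.085],
    [[-0.046, 0.025, -0.033], [0, 0, 0], 0.085],
    [[-0.046, 0.025, -0.033], [0, 0, 0], 0.085],
    [[-0.046, 0.025, -0.033], [0, 0, 0], 0.07],
    [[-0.044, 0.03, -0.031], [0, 0, 0], 0.06]
  ]
}}

```text
time_s: 2.65
position: [0.4329, 0.0546, 0.2514]
tool_rot: [[0.287, 0.451, -0.845], [0.958, -0.134, 0.254], [0.001, -0.883, -0.47]]
ft_force: [1.3, 1.6, -0.5]
grip_width: 0.0599
```

```bash
python3 - <<'E'
from h import *
d=np.load("desk.npy");H,o=hinge(d);Rt=toolR(d)
s=env.observe();p=env.get_image("wrist")
rel(Rt,o+H@[-.15,0,.032],s)
for a in (.0,): pass
pts=[(-.166,.007,.057),(-.166,-.007,.057),(-.12,.007,.057),(-.12,-.007,.057),(-.12,.058,.057),(-.12,-.058,.057),(0,.058,.057),(0,-.058,.057)]
q=proj(np.array(pts)@H.T+o,p,s);print(q.round())
save(p,"pics/w1.png",0,640,0,400,1.25,q)
E
```

```text
pos [0.4329 0.0546 0.2514] shift in tool [ 0.0039  0.1381 -0.0177] rotvec [ 0.05 -0.33 -0.11] shift in target axes [ 0.0035  0.1381 -0.0179]
[[329. 196.]
 [313. 196.]
 [329. 244.]
 [313. 245.]
 [386. 244.]
 [256. 245.]
 [379. 351.]
 [264. 351.]]
```

View pics/w1.png

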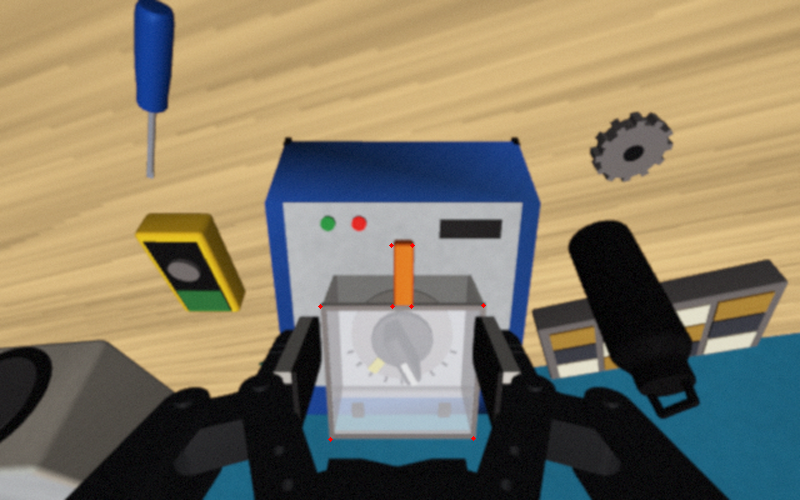

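{"fn": "carry_out", "kwargs": {
  "plan": [
    [[0.002, 0, -0.009], [0, -0.3, 0], 0.05],
    [[0.002, 0.02, -0.009], [0, 0, 0], 0.05],
    [[0, 0.04, 0], [0, 0, 0], 0.05],
    [[0, 0.04, 0], [0, 0, 0], 0.05],
    [[0, 0.025, 0], [0, 0, 0], 0.05],
    [[0, 0.013, 0], [0, 0, 0], 0.05],
    [[0, 0, 0], [0, 0, 0], 0.04]
  ]
}}

```text
time_s: 3.58
position: [0.5106, 0.0388, 0.1376]
tool_rot: [[0.279, 0.449, -0.849], [0.96, -0.134, 0.245], [-0.003, -0.884, -0.468]]
ft_force: [0.2, 0.6, 1.5]
grip_width: 0.0399
```

```bash
python3 - <<'E'
from h import *
d=np.load("desk.npy");H,o=hinge(d);Rt=toolR(d)
s=env.observe();p=env.get_image("wrist")
rel(Rt,o+H@[-.15,0,.032],s)
save(p,"pics/w2.png",0,640,0,400,1.25)
E
```

```text
pos [0.5106 0.0388 0.1376] shift in tool [-0.0032  0.0005 -0.0015] rotvec [-0.08  0.22 -0.11] shift in target axes [-0.0032  0.0005 -0.0015]
```

View pics/w2.png

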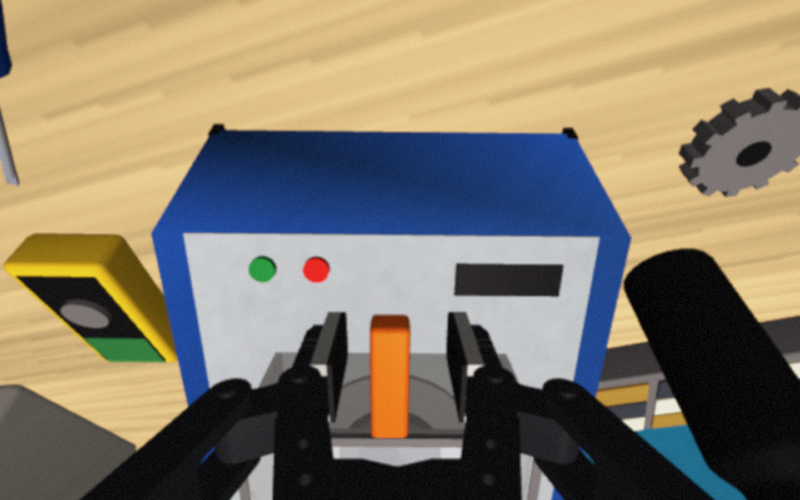

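{"fn": "carry_out", "kwargs": {
  "plan": [
    [[-0.003, 0, -0.001], [0, 0.2, 0], 0.03],
    [[0, 0, 0], [0, 0, 0], 0.01],
    [[0, 0, 0], [0, 0, 0], 0.005],
    [[0, 0, 0], [0, 0, 0], 0.005]
  ],
  "force": 30
}}

```text
time_s: 4.12
position: [0.5108, 0.0358, 0.1393]
tool_rot: [[0.283, 0.452, -0.846], [0.959, -0.133, 0.249], [-0.0, -0.882, -0.471]]
ft_force: [-0.5, 10.1, 3.3]
grip_width: 0.0137
```

```bash
python3 - <<'E'
from h import *
d=np.load("desk.npy");H,o=hinge(d);Rt=toolR(d)
s=env.observe()
rel(Rt,o+H@[-.15,0,.032],s); print(s["grip_width"],s["ft_force"])
# arc in tool axes: dy=-dhz, dz=-dhx
th=np.linspace(0,1.97,25);x=-.15*np.cos(th)+.051*np.sin(th);z=.15*np.sin(th)+.051*np.cos(th)
cy=np.round(-(z-z[0]),3);cz=np.round(-(x-x[0]),3)
print([[[0,round(a,3),round(b,3)],[0,0,0],.005] for a,b in zip(np.diff(cy),np.diff(cz))])
E
```

```text
pos [0.5108 0.0358 0.1393] shift in tool [-0.0005  0.0015  0.0002] rotvec [ 0.1  -0.06 -0.03] shift in target axes [-0.0005  0.0015  0.0002]
0.013695302237359095 [-0.4841984  10.06420136  3.34832437]
[[[0, np.float64(-0.012), np.float64(-0.005)], [0, 0, 0], 0.005], [[0, np.float64(-0.012), np.float64(-0.005)], [0, 0, 0], 0.005], [[0, np.float64(-0.011), np.float64(-0.007)], [0, 0, 0], 0.005], [[0, np.float64(-0.011), np.float64(-0.007)], [0, 0, 0], 0.005], [[0, np.float64(-0.01), np.float64(-0.009)], [0, 0, 0], 0.005], [[0, np.float64(-0.009), np.float64(-0.009)], [0, 0, 0], 0.005], [[0, np.float64(-0.008), np.float64(-0.01)], [0, 0, 0], 0.005], [[0, np.float64(-0.008), np.float64(-0.01)], [0, 0, 0], 0.005], [[0, np.float64(-0.007), np.float64(-0.011)], [0, 0, 0], 0.005], [[0, np.float64(-0.006), np.float64(-0.012)], [0, 0, 0], 0.005], [[0, np.float64(-0.004), np.float64(-0.012)], [0, 0, 0], 0.005], [[0, np.float64(-0.004), np.float64(-0.013)], [0, 0, 0], 0.005], [[0, np.float64(-0.003), np.float64(-0.012)], [0, 0, 0], 0.005], [[0, np.float64(-0.002), np.float64(-0.013)], [0, 0, 0], 0.005], [[0, np.float64(0.0), np.float64(-0.013)], [0, 0, 0], 0.005], [[0, np.float64(0.0), np.float64(-0.013)], [0, 0, 0], 0.005], [[0, np.float64(0.001), np.float64(-0.013)], [0, 0, 0], 0.005], [[0, np.float64(0.003), np.float64(-0.013)], [0, 0, 0], 0.005], [[0, np.float64(0.003), np.float64(-0.012)], [0, 0, 0], 0.005], [[0, np.float64(0.005), np.float64(-0.012)], [0, 0, 0], 0.005], [[0, np.float64(0.006), np.float64(-0.012)], [0, 0, 0], 0.005], [[0, np.float64(0.006), np.float64(-0.012)], [0, 0, 0], 0.005], [[0, np.float64(0.007), np.float64(-0.01)], [0, 0, 0], 0.005], [[0, np.float64(0.009), np.float64(-0.01)], [0, 0, 0], 0.005]]
```

{"fn": "carry_out", "kwargs": {
  "plan": [
    [[0.001, -0.012, -0.005], [0, 0, 0], 0.005],
    [[0, -0.012, -0.005], [0, 0, 0], 0.005],
    [[0, -0.011, -0.007], [0, 0, 0], 0.005],
    [[0, -0.011, -0.007], [0, 0, 0], 0.005],
    [[0, -0.01, -0.009], [0, 0, 0], 0.005],
    [[0, -0.009, -0.009], [0, 0, 0], 0.005],
    [[0, 0, 0], [0, 0, 0], 0.005]
  ]
}}

```text
time_s: 5.0
position: [0.5169, 0.0342, 0.2157]
tool_rot: [[0.284, 0.45, -0.847], [0.959, -0.134, 0.25], [-0.002, -0.883, -0.469]]
ft_force: [-1.8, 0.6, -1.6]
grip_width: 0.0132
```

```bash
python3 - <<'E'
from h import *
d=np.load("desk.npy");H,o=hinge(d)
s=env.observe();g=H.T@(np.array(s["position"])-.019*np.array(s["tool_rot"])[:,1]-o)
print("grasp in hinge",g.round(4),np.hypot(g[0],g[2]),"theta",np.arctan2(g[2],-g[0])-np.arctan2(.051,.15),s["grip_width"],s["wrist_torque"],H.T@s["ft_force"])
p=env.get_image("side");save(p,"pics/s1.png",220,420,80,290,3.5 and 2.8)
E
```

```text
grasp in hinge [-0.1084  0.0007  0.1171] 0.15955285537504293 theta 0.4963644901272462 0.013184756608310146 [ 0.21846688  0.4720956  -0.18658126] [-2.42915449  0.03709838 -0.51114306]
```

View pics/s1.png

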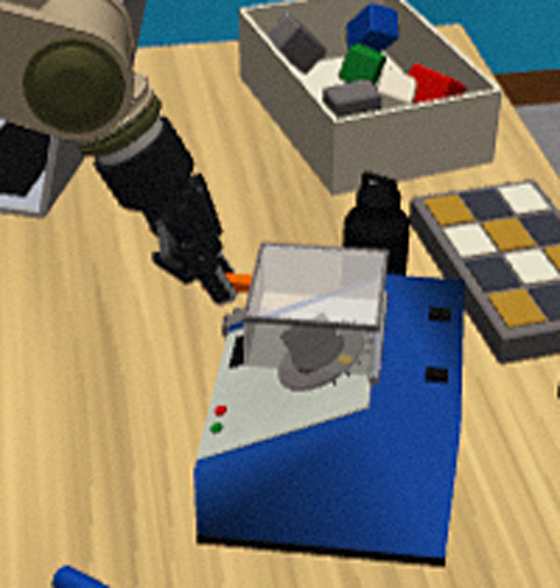

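The guard is lifting with the tongue held (tongue at about (238,282) in the crop), and forces are low. I'll continue along the arc.

{"fn": "carry_out", "kwargs": {
  "plan": [
    [[0, -0.008, -0.01], [0, 0, 0], 0.005],
    [[0, -0.008, -0.01], [0, 0, 0], 0.005],
    [[0, -0.007, -0.011], [0, 0, 0], 0.005],
    [[0, -0.006, -0.012], [0, 0, 0], 0.005],
    [[0, -0.004, -0.012], [0, 0, 0], 0.005],
    [[0, -0.004, -0.013], [0, 0, 0], 0.005],
    [[0, -0.003, -0.012], [0, 0, 0], 0.005],
    [[0, -0.002, -0.013], [0, 0, 0], 0.005]
  ]
}}

```text
time_s: 6.05
position: [0.5774, 0.016, 0.2964]
tool_rot: [[0.283, 0.448, -0.848], [0.959, -0.135, 0.249], [-0.003, -0.884, -0.468]]
ft_force: [-2.5, -4.4, -5.6]
grip_width: 0.0135
```

```bash
cat > chk.py <<'E'
from h import *
d=np.load("desk.npy");H,o=hinge(d)
s=env.observe();g=H.T@(np.array(s["position"])-.019*np.array(s["tool_rot"])[:,1]-o)
print("grasp in hinge",g.round(4),np.hypot(g[0],g[2]),"theta",np.arctan2(g[2],-g[0])-np.arctan2(.051,.15),s["grip_width"],s["wrist_torque"],H.T@s["ft_force"],s["q"].round(1) if hasattr(s["q"],"round") else s["q"])
E
python3 chk.py
```

```text
grasp in hinge [-0.0147  0.0003  0.1587] 0.1593521891291565 theta 1.1507324418873506 0.013491769821545757 [-0.39083118  1.18602193 -0.44137902] [-3.65147254 -4.96201156 -4.43133953] [ -8.4  11.7  83.1  -4.7  57.6 -80.4]
```

{"fn": "carry_out", "kwargs": {
  "plan": [
    [[0, 0, -0.013], [0, 0, 0], 0.005],
    [[0, 0, -0.013], [0, 0, 0], 0.005],
    [[0, 0.001, -0.013], [0, 0, 0], 0.005],
    [[0, 0.003, -0.013], [0, 0, 0], 0.005],
    [[0, 0.003, -0.012], [0, 0, 0], 0.005],
    [[0, 0.005, -0.012], [0, 0, 0], 0.005],
    [[0, 0.006, -0.012], [0, 0, 0], 0.005],
    [[0, 0.006, -0.012], [0, 0, 0], 0.005]
  ]
}}

```text
time_s: 7.05
position: [0.6731, -0.0128, 0.3227]
tool_rot: [[0.284, 0.45, -0.847], [0.959, -0.137, 0.249], [-0.004, -0.883, -0.47]]
ft_force: [-4.6, -6.8, -2.0]
grip_width: 0.0135
```

```bash
python3 chk.py; python3 - <<'E'
from h import *
p=env.get_image("side");save(p,"pics/s2.png",220,420,60,290,2.5)
E
```

```text
grasp in hinge [ 0.0859 -0.0004  0.135 ] 0.15999205165292069 theta 1.8100427703438924 0.013545605122751842 [-0.54521734  1.40675683 -0.48657748] [-3.15674093 -7.80644181 -0.63239149] [ -9.9  20.6  66.1  -3.6  65.5 -82.7]
```

View pics/s2.png

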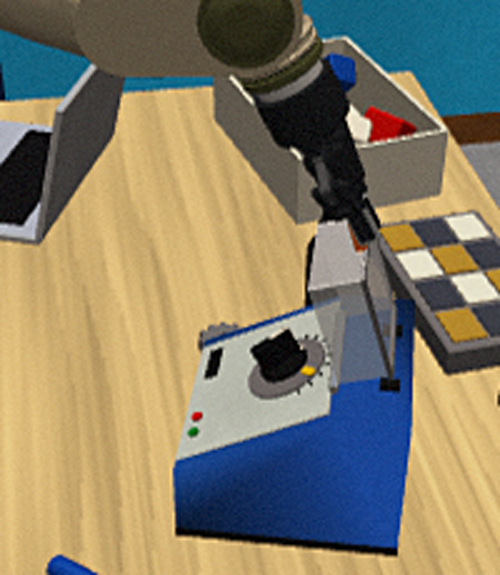

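{"fn": "carry_out", "kwargs": {
  "plan": [
    [[-0.001, 0.007, -0.01], [0, 0, 0], 0.005],
    [[0, 0.008, -0.01], [0, 0, 0], 0.005],
    [[0, 0.002, -0.002], [0, 0, 0], 0.005],
    [[0, 0, 0], [0, 0, 0], 0.005]
  ]
}}

```text
time_s: 7.6
position: [0.6997, -0.0209, 0.3183]
tool_rot: [[0.283, 0.452, -0.846], [0.959, -0.136, 0.249], [-0.002, -0.882, -0.472]]
ft_force: [-2.0, -4.0, 4.8]
grip_width: 0.0131
```

```bash
python3 chk.py
```

```text
grasp in hinge [ 0.1083 -0.0007  0.1181] 0.16019355510714758 theta 1.9853222242732826 0.01309338963239125 [-0.51064914  0.45489229 -0.32113575] [ 1.50866779 -4.3678876   4.6534061 ] [-10.2  23.5  62.3  -3.3  66.2 -83.2]
```

{"fn": "carry_out", "kwargs": {
  "plan": [
    [[0, 0, 0], [0, 0, 0], 0.04],
    [[0, 0, 0], [0, 0, 0], 0.05],
    [[0, -0.01, 0], [0, 0, 0], 0.05],
    [[0, -0.03, 0], [0, 0, 0], 0.05],
    [[0, -0.04, 0], [0, 0, 0], 0.05],
    [[0, -0.02, 0.03], [0, 0, 0], 0.05],
    [[0, 0, 0.04], [0, 0, 0], 0.05],
    [[0, 0, 0.05], [0, 0, 0], 0.05]
  ]
}}

```text
time_s: 8.6
position: [0.5509, 0.0236, 0.3495]
tool_rot: [[0.283, 0.451, -0.846], [0.959, -0.135, 0.249], [-0.002, -0.882, -0.471]]
ft_force: [0.0, 0.3, -0.1]
grip_width: 0.0499
```

```bash
python3 - <<'E'
from h import *
d=np.load("desk.npy");H,o=hinge(d);Rt=toolR(d)
s=env.observe();w=env.get_image("wrist");p=env.get_image("side")
print(H.T@(np.array(s["position"])-o))
pts=[(-.062,0,.043),(-.062,0,.003)]+[(-.062+.045*np.cos(t),.045*np.sin(t),.003) for t in np.arange(0,6.3,.3)]
q=proj(np.array(pts)@H.T+o,w,s)
save(w,"pics/w3.png",0,640,0,400,1.25,q);save(p,"pics/s3.png",220,420,60,290,2.5)
E
```

```text
[-1.40716211e-02 -1.72698599e-06  1.99502670e-01]
```

View pics/w3.png

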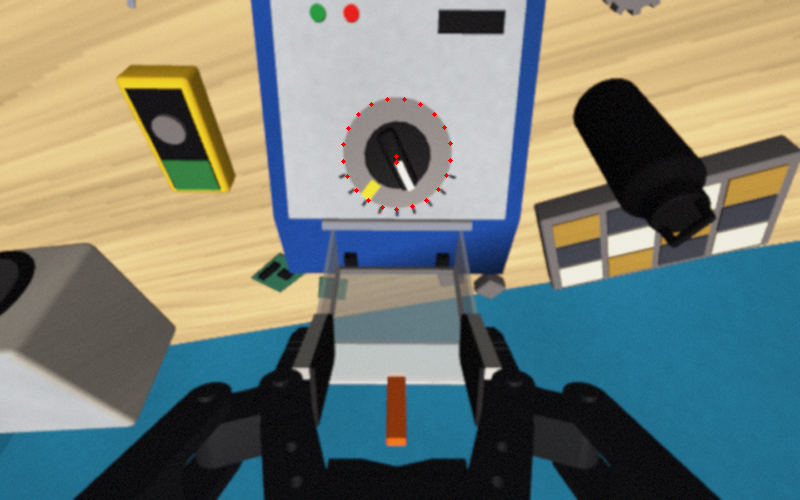

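View pics/s3.png

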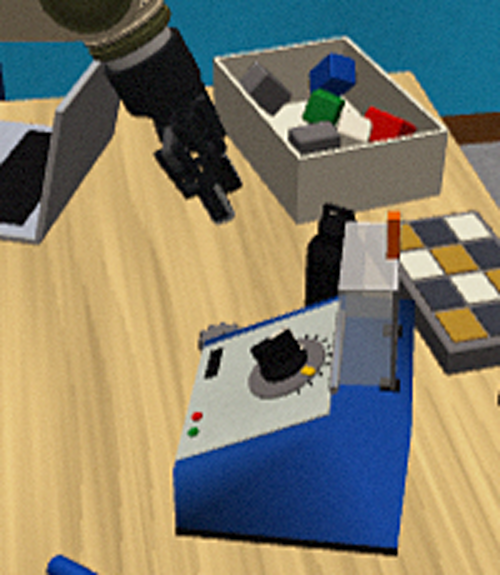

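```bash
cat > dial.py <<'E'
from h import *
def plane(uv,z,w,s,H,o):
    C,D=ray(uv,w,s);c=H.T@(C-o);v=H.T@D;return c+v*(z-c[2])/v[2]
def measure(w,s,zs=.0432,zm=.0045,name=None):
    d=np.load("desk.npy");H,o=hinge(d)
    hsv=cv2.cvtColor(w["image"],cv2.COLOR_RGB2HSV).astype(int)
    V,U=np.mgrid[:400,:640];uv=np.stack([U,V],-1).reshape(-1,2)
    R,t=cam(w,s);Cc=H.T@(-R.T@t-o)
    dirs=np.c_[uv,np.ones(len(uv))]@np.linalg.inv(K(w)).T@R@H   # hinge frame
    def P(z): return Cc+dirs*((z-Cc[2])/dirs[:,2])[:,None]
    c=np.array([-.062,0])
    out={}
    for nm,z,rad,sel in(("mark",zm,(.02,.05),(abs(hsv[...,0]-27)<8)&(hsv[...,1]>130)&(hsv[...,2]>100)),("ptr",zs,(0,.026),(hsv[...,1]<40)&(hsv[...,2]>180))):
        q=P(z);r=np.hypot(*(q[:,:2]-c).T)
        m=sel.ravel()&(r>rad[0])&(r<rad[1])&(dirs@[0,0,1.]<0)
        x=q[m][:,:2]-c;cen=x.mean(0);ev,E=np.linalg.eigh(np.cov(x.T));a=E[:,1]*np.sign(E[:,1]@cen)
        ang=lambda v:np.degrees(np.arctan2(-v[1],v[0]))
        print(nm,"n",m.sum(),"centroid mm",(cen*1e3).round(1),"r",round(np.hypot(*cen)*1e3,1),"centroid ang",ang(cen).round(2),"axis ang",ang(a).round(2),"sd mm",(np.sqrt(ev)*1e3).round(1))
        out[nm]=m.reshape(400,640)
    if name:
        im=w["image"][:,:,::-1].copy();im[out["mark"]]=(255,0,255);im[out["ptr"]]=(0,0,255)
        cv2.imwrite(name,im)
E
python3 - <<'E'
from dial import *
s=env.observe();w=env.get_image("wrist");measure(w,s)
d=np.load("desk.npy");H,o=hinge(d)
for a in(0,-20):
  rel(toolR(d,np.radians(a)),o+H@[-.085,0,.13],s)
E
```

```text
mark n 127 centroid mm [ 28.  -22.3] r 35.8 centroid ang 38.53 axis ang 38.31 sd mm [2.6 4.7]
ptr n 129 centroid mm [10.6  6.4] r 12.4 centroid ang -31.0 axis ang -26.73 sd mm [1.4 6.6]
pos [0.5471 0.0248 0.3464] shift in tool [0.0001 0.0691 0.0654] rotvec [-0.41  0.08 -0.14] shift in target axes [-0.0002  0.0686  0.0659]
pos [0.5471 0.0248 0.3464] shift in tool [0.0001 0.0691 0.0654] rotvec [ -0.43 -19.92  -0.06] shift in target axes [0.0224 0.0686 0.062 ]
```

{"fn": "carry_out", "kwargs": {
  "plan": [
    [[0, 0.01, 0.008], [0, 0, 0], 0.05],
    [[0, 0.03, 0.008], [0, 0, 0], 0.05],
    [[0, 0.03, 0], [0, 0, 0], 0.05],
    [[0, 0.01, 0], [0, 0, 0], 0.05],
    [[0, 0, 0], [0, 0, 0], 0.05]
  ]
}}

```text
time_s: 9.38
position: [0.5749, 0.0161, 0.2708]
tool_rot: [[0.283, 0.449, -0.847], [0.959, -0.135, 0.249], [-0.002, -0.883, -0.469]]
ft_force: [-0.4, 0.4, 0.7]
grip_width: 0.0498
```

```bash
python3 - <<'E'
from dial import *
s=env.observe();w=env.get_image("wrist");measure(w,s,name="pics/w4.png");save(w,"pics/w4c.png",220,420,60,260,3)
d=np.load("desk.npy");H,o=hinge(d)
rel(toolR(d,np.radians(-27)),o+H@[-.062,0,.09],s)
E
```

```text
mark n 204 centroid mm [ 28.4 -22.2] r 36.1 centroid ang 38.09 axis ang 37.55 sd mm [2.6 4.8]
ptr n 215 centroid mm [10.7  6.2] r 12.4 centroid ang -30.18 axis ang -25.9 sd mm [1.4 6.6]
pos [0.5749 0.0161 0.2708] shift in tool [0.0004 0.0282 0.0332] rotvec [ -0.08 -27.03  -0.14] shift in target axes [0.0154 0.0282 0.0294]
```

View pics/w4.png

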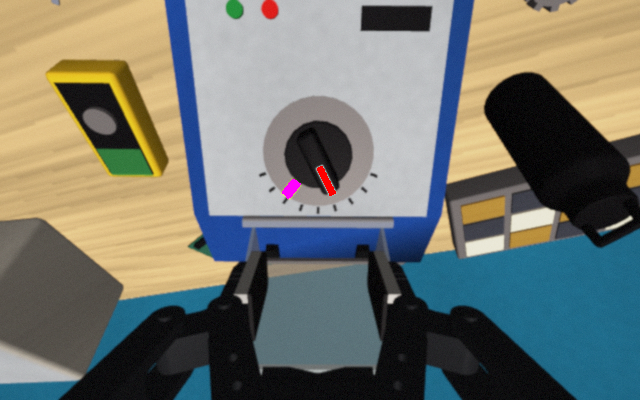

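View pics/w4c.png

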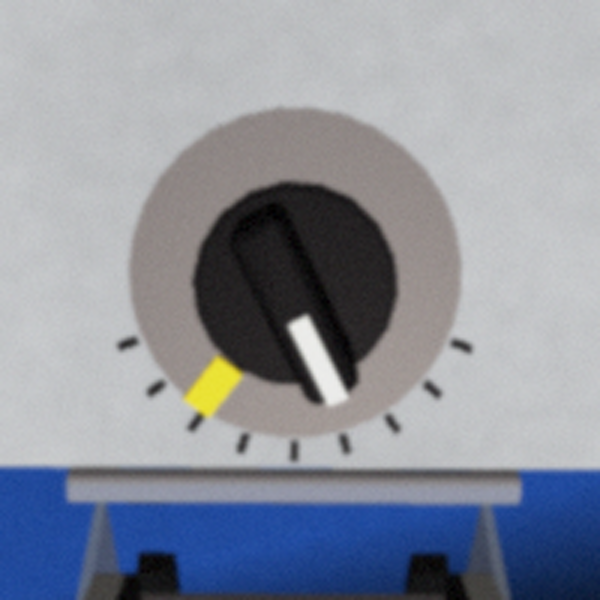

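{"fn": "carry_out", "kwargs": {
  "plan": [
    [[0.001, 0.008, 0.01], [0, 0, 0], 0.045],
    [[0, 0.01, 0.013], [0, -6, 0], 0.045],
    [[0, 0.01, 0.006], [0, -6, 0], 0.04],
    [[0, 0, 0.001], [0, -7, 0], 0.04],
    [[0, 0, 0], [0, -7, 0], 0.04],
    [[0, 0, 0], [0, 0, 0], 0.04]
  ]
}}

```text
time_s: 10.18
position: [0.5613, 0.0204, 0.2323]
tool_rot: [[-0.116, 0.45, -0.886], [0.971, -0.134, -0.196], [-0.207, -0.883, -0.421]]
ft_force: [0.7, -0.1, 1.1]
grip_width: 0.0398
```

```bash
python3 - <<'E'
from dial import *
s=env.observe();w=env.get_image("wrist");save(w,"pics/w5.png",0,640,0,400,1.25)
d=np.load("desk.npy");H,o=hinge(d)
rel(toolR(d,np.radians(-26)),o+H@[-.0625,0.0008,.017],s)
E
```

```text
pos [0.5613 0.0204 0.2323] shift in tool [0.0022 0.0739 0.0022] rotvec [-0.06 -0.07 -0.12] shift in target axes [0.0021 0.0739 0.0023]
```

View pics/w5.png

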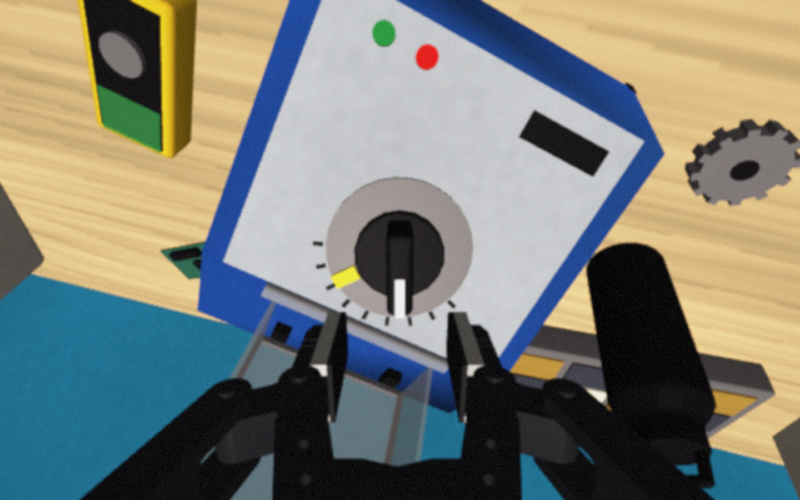

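{"fn": "carry_out", "kwargs": {
  "plan": [
    [[0.001, 0.02, 0.002], [0, 0, 0], 0.04],
    [[0, 0.025, 0], [0, 0, 0], 0.04],
    [[0, 0.018, 0], [0, 0, 0], 0.04],
    [[0, 0.008, 0], [0, 0, 0], 0.04],
    [[0, 0.002, 0], [0, 0, 0], 0.04],
    [[0, 0, 0], [0, 0, 0], 0.04]
  ]
}}

```text
time_s: 10.98
position: [0.5926, 0.011, 0.1671]
tool_rot: [[-0.117, 0.45, -0.885], [0.971, -0.135, -0.196], [-0.208, -0.883, -0.421]]
ft_force: [0.5, -0.1, 0.1]
grip_width: 0.04
```

```bash
python3 - <<'E'
from dial import *
s=env.observe();w=env.get_image("wrist");save(w,"pics/w6.png",0,640,0,400,1.25)
d=np.load("desk.npy");H,o=hinge(d)
rel(toolR(d,np.radians(-26)),o+H@[-.0625,0.0008,.017],s)
E
```

```text
pos [0.5926 0.011  0.1671] shift in tool [0.0015 0.001  0.0006] rotvec [-0.05 -0.03 -0.13] shift in target axes [0.0015 0.001  0.0006]
```

View pics/w6.png

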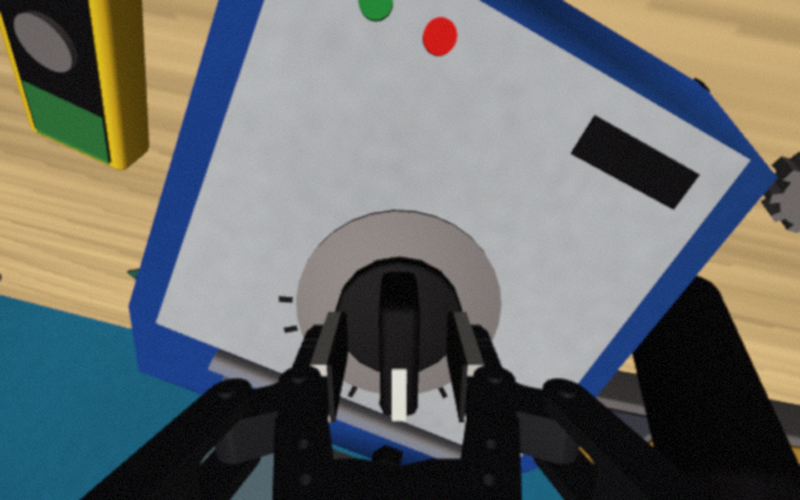

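{"fn": "carry_out", "kwargs": {
  "plan": [
    [[0.0005, 0, 0], [0, 0, 0], 0.02],
    [[0, 0, 0], [0, 0, 0], 0.005],
    [[0, 0, 0], [0, 0, 0], 0.005],
    [[0, 0, 0], [0, 0, 0], 0.005]
  ],
  "force": 30
}}

```text
time_s: 11.52
position: [0.5925, 0.0117, 0.167]
tool_rot: [[-0.117, 0.45, -0.885], [0.971, -0.134, -0.197], [-0.207, -0.883, -0.421]]
ft_force: [-3.1, 2.1, 5.3]
grip_width: 0.014
```

{"fn": "carry_out", "kwargs": {
  "plan": [
    [[0, 0, 0], [0, 8, 0], 0.005],
    [[0, 0, 0], [0, 8, 0], 0.005],
    [[0, 0, 0], [0, 8, 0], 0.005],
    [[0, 0, 0], [0, 8, 0], 0.005],
    [[0, 0, 0], [0, 8, 0], 0.005],
    [[0, 0, 0], [0, 8, 0], 0.005],
    [[0, 0, 0], [0, 8, 0], 0.005],
    [[0, 0, 0], [0, 7.8, 0], 0.005]
  ]
}}

```text
time_s: 12.52
position: [0.5922, 0.011, 0.167]
tool_rot: [[0.745, 0.449, -0.493], [0.602, -0.135, 0.787], [0.287, -0.883, -0.371]]
ft_force: [-5.9, -1.7, 6.6]
grip_width: 0.0135
```

{"fn": "carry_out", "kwargs": {
  "plan": [
    [[0, 0, 0], [0, 0, 0], 0.005],
    [[0, 0, 0], [0, 0, 0], 0.03],
    [[0, 0, 0], [0, 0, 0], 0.04],
    [[0, -0.02, 0], [0, 0, 0], 0.04],
    [[0, -0.04, 0], [0, 0, 0], 0.04],
    [[0, -0.04, 0], [0, 0, 0], 0.04]
  ]
}}

```text
time_s: 13.28
position: [0.547, 0.025, 0.2555]
tool_rot: [[0.743, 0.449, -0.496], [0.605, -0.134, 0.785], [0.285, -0.884, -0.371]]
ft_force: [-0.4, 0.2, 0.1]
grip_width: 0.0404
```

```bash
python3 - <<'E'
from dial import *
s=env.observe();w=env.get_image("wrist");save(w,"pics/w7.png",0,640,0,400,1.25)
measure(w,s)
d=np.load("desk.npy");H,o=hinge(d)
rel(toolR(d,0),o+H@[-.03,0.00,.12],s)
E
```

```text
mark n 36 centroid mm [ 33.7 -26.9] r 43.1 centroid ang 38.6 axis ang -40.05 sd mm [1.2 2.8]
ptr n 190 centroid mm [ 9.7 -7.2] r 12.1 centroid ang 36.6 axis ang 35.29 sd mm [2.2 6.7]
pos [0.547  0.025  0.2555] shift in tool [ 0.0193 -0.0016 -0.0254] rotvec [-2.000e-02 -3.781e+01 -1.700e-01] shift in target axes [-0.0003 -0.0016 -0.0319]
```

View pics/w7.png

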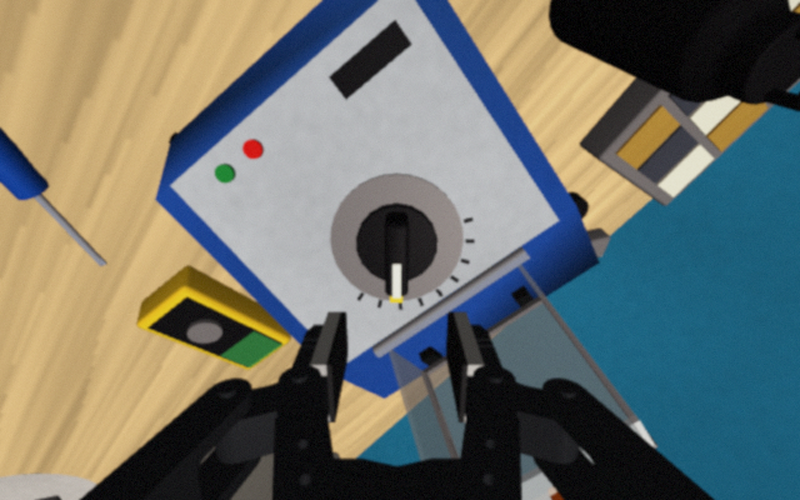

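{"fn": "carry_out", "kwargs": {
  "plan": [
    [[0.01, -0.005, -0.013], [0, 0, 0], 0.04],
    [[0.01, -0.005, -0.012], [0, 0, 0], 0.04],
    [[0, 0, 0], [0, -9.5, 0], 0.04],
    [[0, 0, 0], [0, -9.5, 0], 0.04],
    [[0, 0, 0], [0, -9.5, 0], 0.04],
    [[0, 0, 0], [0, -9.4, 0], 0.04],
    [[0, 0, 0], [0, 0, 0], 0.04]
  ]
}}

```text
time_s: 14.2
position: [0.5704, 0.0187, 0.2784]
tool_rot: [[0.283, 0.449, -0.848], [0.959, -0.134, 0.249], [-0.002, -0.883, -0.469]]
ft_force: [0.2, -0.0, -0.7]
grip_width: 0.0404
```

```bash
python3 - <<'E'
from dial import *
s=env.observe();w=env.get_image("wrist");save(w,"pics/w8.png",250,400,70,220,4)
measure(w,s);measure(env.get_image("wrist"),s)
p=env.get_image("side");save(p,"pics/s8.png",220,420,60,290,2.5)
E
```

```text
mark n 149 centroid mm [ 29.3 -23.6] r 37.6 centroid ang 38.84 axis ang 22.66 sd mm [2.4 4.1]
ptr n 198 centroid mm [ 9.  -6.7] r 11.3 centroid ang 36.68 axis ang 37.72 sd mm [1.4 6.5]
mark n 150 centroid mm [ 29.2 -23.6] r 37.6 centroid ang 38.89 axis ang 22.11 sd mm [2.4 4.2]
ptr n 198 centroid mm [ 9.1 -6.8] r 11.4 centroid ang 36.91 axis ang 37.4 sd mm [1.4 6.5]
```

View pics/w8.png

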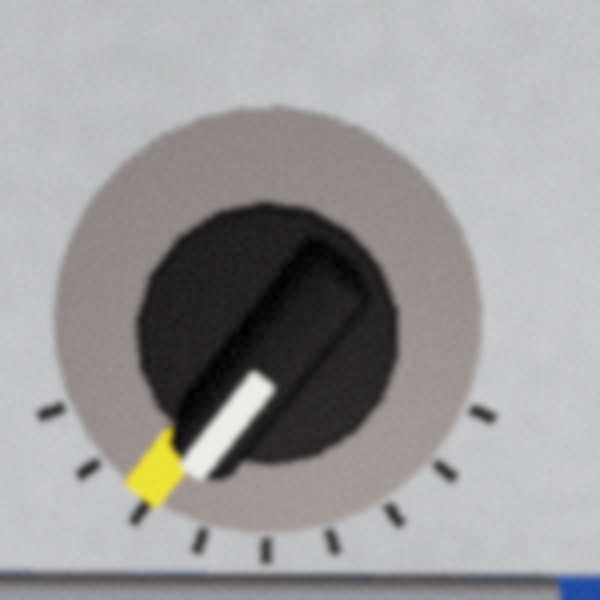

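View pics/s8.png

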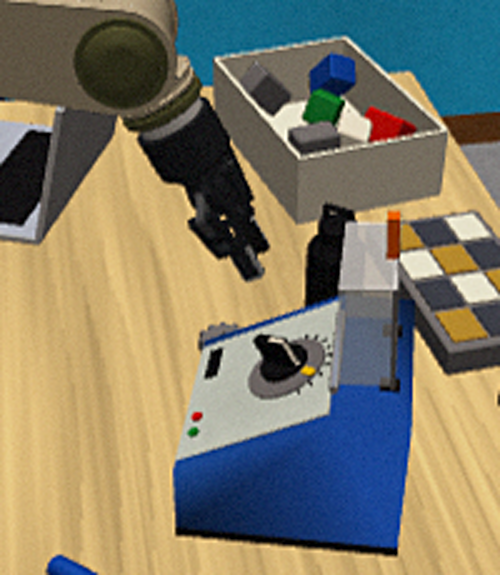

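{"fn": "carry_out", "kwargs": {
  "plan": [
    [[0, -0.03, -0.005], [0, 0, 0], 0.04],
    [[0, -0.01, -0.025], [0, 0, 0], 0.04],
    [[0, 0, -0.03], [0, 0, 0], 0.04],
    [[0, 0, -0.015], [0, 0, 0], 0.04],
    [[0, 0, 0], [0, 0, 0], 0.04]
  ]
}}

```text
time_s: 14.98
position: [0.6164, 0.0053, 0.3491]
tool_rot: [[0.283, 0.449, -0.847], [0.959, -0.135, 0.249], [-0.002, -0.883, -0.469]]
ft_force: [-0.2, -0.4, 0.2]
grip_width: 0.0399
```

```bash
python3 - <<'E'
from dial import *
s=env.observe();w=env.get_image("wrist");measure(w,s)
d=np.load("desk.npy");H,o=hinge(d)
# rectify to panel planes, 0.2 mm/px, x right = -hy, y down = -hx about dial axis
def rect(z):
    c=np.array([[-.062+sx*.05,sy*.05,z] for sx,sy in((1,1),(1,-1),(-1,-1),(-1,1))])
    q=proj(c@H.T+o,w,s).astype(np.float32)
    return cv2.warpPerspective(w["image"],cv2.getPerspectiveTransform(q,np.float32([[0,0],[500,0],[500,500],[0,500]])),(500,500),flags=cv2.INTER_CUBIC)
A=rect(.003);B=rect(.043);C=rect(.013)
cv2.imwrite("pics/rect.png",cv2.resize(np.hstack([A,B])[:,:,::-1],(800,400)))
# ring outer circle: saturation/brightness step along radii
def circ(im,r0,r1,ch,excl):
    g=cv2.GaussianBlur(im.astype(np.float32)[...,1],(0,0),4);pts=[]
    for t in np.radians(np.arange(0,360,3)):
        deg=np.degrees(t)
        if excl(deg): continue
        r=np.arange(r0,r1,.5);x=250+r*np.cos(t);y=250+r*np.sin(t)
        v=cv2.remap(g,x.astype(np.float32)[None],y.astype(np.float32)[None],1)[0];i=np.argmax(np.gradient(v));pts.append((x[i],y[i]))
    pts=np.array(pts);from scipy.optimize import least_squares
    return least_squares(lambda p:np.hypot(pts[:,0]-p[0],pts[:,1]-p[1])-p[2],[250,250,(r0+r1)/2],loss="soft_l1",f_scale=1).x
c=circ(A,205,245,1,lambda a:190<a<350);print("ring c,r px(0.2mm)",c)
hsv=cv2.cvtColor(A,cv2.COLOR_RGB2HSV).astype(int);m=((abs(hsv[...,0]-27)<8)&(hsv[...,1]>130)&(hsv[...,2]>100)).astype(np.uint8)
n,l,st,ce=cv2.connectedComponentsWithStats(m);i=1+np.argmax(st[1:,4]);print("mark",ce[i],st[i],cv2.minAreaRect(cv2.findContours((l==i).astype(np.uint8),0,1)[0][0]))
v=ce[i]-c[:2];print("mark ang rel ring centre",np.degrees(np.arctan2(v[0],-v[1])),np.hypot(*v)*.2)
hs=cv2.cvtColor(B,cv2.COLOR_RGB2HSV).astype(int);m=((hs[...,1]<40)&(hs[...,2]>170)).astype(np.uint8);yy,xx=np.mgrid[:500,:500];m[np.hypot(xx-250,yy-250)>130]=0
n,l,st,ce=cv2.connectedComponentsWithStats(m);i=1+np.argmax(st[1:,4]);rc=cv2.minAreaRect(cv2.findContours((l==i).astype(np.uint8),0,1)[0][0])
pp=np.argwhere(l==i)[:,::-1];E=np.linalg.eigh(np.cov(pp.T))[1][:,1];print("stripe",ce[i],rc,"pca",np.degrees(np.arctan(-E[0]/E[1])))
E
```

```text
mark n 185 centroid mm [ 27.8 -22.3] r 35.7 centroid ang 38.69 axis ang 39.21 sd mm [2.7 4.5]
ptr n 219 centroid mm [ 9.7 -7.4] r 12.2 centroid ang 37.34 axis ang 36.02 sd mm [1.4 7.3]
ring c,r px(0.2mm) [247.22811525 255.11829627 224.92161562]
mark [362.16648531 110.41186072] [ 322   68   80   86 3676] ((362.33282470703125, 110.44004821777344), (47.34759521484375, 80.14830017089844), 38.1572265625)
mark ang rel ring centre 38.45964222038597 36.95986006562679
stripe [288.27111801 200.18447205] ((288.9909362792969, 200.0358123779297), (30.57671546936035, 130.2082061767578), 34.78913116455078) pca 35.94112043509806
```

View pics/rect.png

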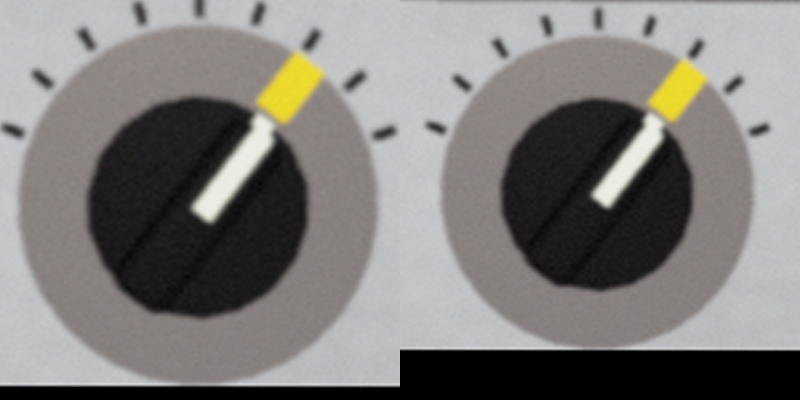

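```bash
python3 - <<'E'
from dial import *
s=env.observe();w=env.get_image("wrist")
d=np.load("desk.npy");H,o=hinge(d)
c=np.array([[-.062+sx*.05,sy*.05,.043] for sx,sy in((1,1),(1,-1),(-1,-1),(-1,1))])
q=proj(c@H.T+o,w,s).astype(np.float32)
B=cv2.warpPerspective(w["image"],cv2.getPerspectiveTransform(q,np.float32([[0,0],[500,0],[500,500],[0,500]])),(500,500),flags=cv2.INTER_CUBIC)
g=cv2.cvtColor(B,cv2.COLOR_RGB2GRAY).astype(float)
t0=np.radians(37.5);u=np.array([np.sin(t0),-np.cos(t0)]);n=np.array([np.cos(t0),np.sin(t0)])
c0=np.array([250,250.])
k=np.arange(-30,31,.5);S=np.arange(20,90,4);mid=[]
for a in S:
    P=c0+u*a+n*k[:,None];v=cv2.remap(g.astype(np.float32),P[:,0].astype(np.float32)[None],P[:,1].astype(np.float32)[None],1)[0]
    m=np.clip(v-100,0,None);mid.append((m*k).sum()/max(m.sum(),1e-6)); 
mid=np.array(mid);print(np.c_[S,mid.round(1)].T)
ok=(S>24)&(S<80);f=np.polyfit(S[ok],mid[ok],1);print("stripe angle",37.5+np.degrees(np.arctan(f[0])),"offset mm",f[1]*.2)
E
```

```text
[[20.  24.  28.  32.  36.  40.  44.  48.  52.  56.  60.  64.  68.  72.
  76.  80.  84.  88. ]
 [ 0.4  0.4  0.6  0.6  0.5  0.5  0.6  0.7  0.7  0.8  0.9  0.9  0.8  0.8
   0.9  1.   1.2  1.3]]
stripe angle 37.93366221463145 offset mm 0.06661915057557709
```

```bash
python3 - <<'E'
from h import *
import pickle
P,M=pickle.load(open("s0.pkl","rb"))
t=env.get_image("top");save(t,"pics/t9.png",200,460,110,310,3)
for n in("gear","flask","meter","driver"):
    o=env.outline_of(n,t)
    if o:
        m=o[0]["mask"];a=np.argwhere(M["top",n]).mean(0);b=np.argwhere(m).mean(0);print(n,a.round(1),b.round(1))
E
```

```text
gear [200.3 247.2] [149.3 250.2]
flask [149.2 250.3] [149.6 250.7]
meter [195.  415.7] [195.2 415.7]
driver [271.3 372.5] [267.9 375.9]
```

View pics/t9.png

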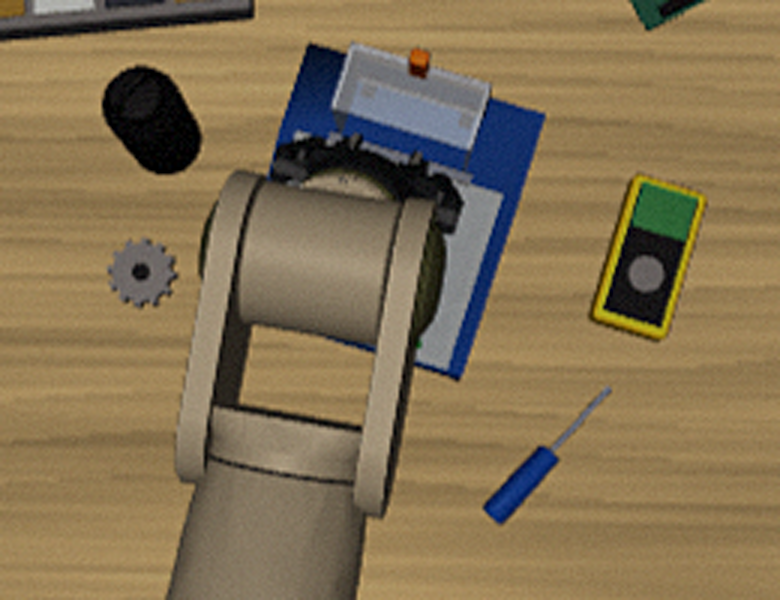

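The top view shows the guard standing open, with its tongue at (420,62). The gear sits at crop (142,272), which is full-image (247,201) and unchanged. The flask, meter and driver are also where they were.

```bash
python3 -c "
from rig import env
print(env.close_job(), env.observe()['time_s'])"
```

```text
the job is handed in; nothing more can be done
the job is handed in; nothing more can be done
```

The guard is standing open on its rests and the dial pointer is on the yellow mark. I handed the job in at about 15 s of the 48 s allowed.

- **Guard:** I held the orange tongue and swung the guard to about 1.98 rad, then let go. It was still up by itself in the last side and top pictures.
- **Dial:** I gripped the bar and turned it from about -26° to about 38°. The last pictures gave 37.9° for the pointer and about 38.4° for the mark, so they are about 0.5° apart. That is within what I can measure.
- **Mark:** the yellow mark still lines up with the same tick as before, so the ring did not turn.
- **Forces:** the wrist force readings at the end of each move stayed near 10 N or less. The gripper was clear of everything at hand-in.
- **Bystanders:** the flask and meter matched their starting positions to within a pixel.

Two checks disagreed:
- **Gear and driver:** in the last top view the network reported the flask as the gear, and its driver outline was off by about 3 px. In the picture itself both are where they were.
- **Pointer angle:** a few pointer readings came out at 35–36°. In at least some of these the white stripe's end face was counted, so I left them out and used the fit to its top face only.

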